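# Shim the rocking hob

### The job

The portable induction hob rocks because the foot under its front right-hand corner is too short. Slide the orange taper shim flat along the worktop under that foot, thin end first, feeling for the point where it just grips: snug, but without jacking up the corner or shoving the hob along. Let go of the shim, then press down firmly with the closed fingertips on the glass over that foot to prove that the hob no longer rocks, and leave it all standing so, with the things around it left alone.

Things in the scene. Friction and masses are not known exactly. Their poses are not given: they have to be found in the camera images.
- hob: Portable induction hob, black glass on a steel casing: 360 mm deep (x), 290 wide (y), 60 high, 4 to 5 kg, loose. Origin: centre of its footprint at worktop level; x runs from its front (control strip with dots, facing the robot) to its rear, y to its left, z up. Casing underside 14 mm up. Good feet at x, y = (145, 110), (145, -110), (-145, 110) mm.
- foot (a point): Point on the worktop, hob level, under the short foot: hob x, y = (-145, -110) mm, 35 mm in from the casing's front and right edges. It is the front corner farther from the red dot. The foot is a round-ended metal stub 24 mm across that hangs 3 to 7.5 mm clear of the worktop; how much is hidden and must be felt. Best reached from the hob's right side, moving along hob +y.
- press_spot (a point): Point on the glass above the short foot, 60 mm above the worktop while the hob stands level, 35 mm in from the front and right edges. Unshimmed, a few N here rock the corner down. Press straight down within 25 mm of it, 8 to 20 N for about half a second with the fingers closed; over 40 N is too much.
- shim: Orange plastic taper shim, 140 mm long (x), 34 wide (y), 60 g, lying flat. Origin: centre of its underside; x points to the thin end. Tip at x = +70 mm, 2 mm thick, rising 1 in 10 to 12 mm at x = -30 mm; from there to x = -70 mm a flat heel 13 mm high with a black top, gripped across its width. Sliding, it drags; under the foot the push then climbs 1 to 2 N per mm: snug is 3 to 7 N above the drag.
- mill: Bystander: dark wooden pepper mill, 170 mm tall, 56 mm across.
- bowl: Bystander: blue open bowl, 130 mm across, 55 mm high.
- screwdriver: Bystander: screwdriver with red handle, 170 mm long, lying flat; origin at the middle of its underside.
- old_pad: Bystander: the black rubber pad that came off the foot, 30 mm across, 10 mm high.
- mug: Bystander: white mug, 82 mm across, 95 mm tall.
Things that resemble listed ones, but are neither listed nor needed, are in the scene too. Several things look just like the shim: the one meant starts farthest to the robot's left.

How it is judged:
By the outcome, as a careful person would: the job done as asked, in the order asked, and still so for the second after the job is handed in, with the robot touching nothing.
It also fails if it takes over 56 s, if anything falls off the work surface, if the arm or the gripper's body presses on something with over 40 N, if the wrist force passes 120 N, or if a joint passes its speed limit or range.

### The arm

A 6-joint arm with a two-finger parallel gripper is mounted at the origin on the work surface. World frame = base frame: x ahead of the robot, y to its left, z up, the work surface at z = 0. Lengths are in m, angles in rad, forces in N, time in s.
With the tool pointing down it reaches from about 0.35 to 1 m from the base axis. Payload 7.1 kg.
Tool frame: the origin (TCP) lies at the very end of the fingers, on their centre line; the grasp point (between the pads) lies 19 mm behind it; z points along the fingers, y is the line along which they close (so a half turn about z gives the same grasp; the last joint's range is limited). The gripper opens to 85 mm and grips with 20 to 120 N. Pads are 22 mm wide; open, the fingers measure 114 mm over their backs; the gripper's body (76 mm by 85 mm) begins 54 mm behind the grasp point. The pads swing forward as they close: fully open they stand 13 mm farther back than shut.
Start: joints at [1.183, 0.423, 1.63, -0, 1.089, -0.019], TCP at [0.225, 0.583, 0.231] pointing down, gripper open.
Joint ranges: [-3, 3], [-0.9, 2.11], [0.09, 2.58], [-1.31, 4.45], [0.11, 2.69], [-2.54, 2.54]. Speed limits (rad/s): [2.39, 2.39, 3.01, 3.14, 3.14, 3.14].

### API

Orientations are given as a unit quaternion [x, y, z, w].
In Python, from workcell import env gives the robot as it stands.
- The arm moves only by the shell command python3 -m handwheel 'ROWS' [OPENING]. ROWS is a JSON list of rows, 1 to 10 of them, each of 6 numbers: dx, dy, dz in m, then a rotation vector rx, ry, rz in rad; each row shifts and turns the commanded pose from where the row before left it, along the tool's axes as they then stand; what a row does not reach is not made up. A row lasts 1/12 s, in which the tool goes at most 0.0417 m and 0.125 rad, less where a joint would pass 70% of its speed; a pose out of reach is approached as far as the arm can. OPENING is the opening from 0.0 (shut) to 1.0 (fully open), set as the command begins (- or left out keeps the last). The fingers move at their own pace and stop on an object; the grip force is fixed at half the most. Time passes only in rows, so rows that do not move let the fingers close. It prints the time, the measured TCP pose, the force, the opening and the grip force at its end.
- env.get_state(): the state, without advancing time (a new reading comes with each control period).
- env.capture(name): name is "side" or "top" or "wrist"; returns (picture, depth): 400x640x3 uint8, red, green, blue; 400x640 float32, m along the optical axis (not along the pixel's ray), 0 where there is no reading.
- env.get_calibration(name): a dict with "fx", "fy", "cx", "cy" (pixels), "origin" and "rotation" of the camera in the world; the wrist camera has in their place "mount" (4x4, takes a point from camera to tool coordinates, whose origin is the TCP and whose axes are the flange's). Camera axes: x right, y down, z forward; pixel columns grow to the right and rows downward; lengths in m; the calibration is good to about 2 mm. A picture is of the moment at which its call begins: read the wrist's pose just before it. get_calibration takes no time and is no camera call.
- env.finish_job(): hands the job in; it is judged then, once.
The state is a dict: "time_s": time; "joint_pos": joint angles; "qd": joint speeds; "effort": joint torques, N m; "eef_pos": TCP position; "tool_rot": TCP orientation; "wrist_force": force on the tool from outside, world axes, zero at the start; "moment": the same for the moment, N m; "gripper_width": opening from 0.0 (shut) to 1.0 (fully open); "grasp_force": force on a finger pad.
Only numpy, scipy, OpenCV 4.12 (cv2) and the standard library are available. Lean on these libraries where they do the work, as an engineer would, in place of code of your own. Each camera call takes 0.05 s, during which the arm holds its last target. There are 200 camera calls.

## Working session

There is one attempt and no reset: what is moved stays moved. The work goes in short steps, Python scripts to look and compute and a shell command to move; the robot and the scene stay as the last step left them, time stands still between calls to the robot, and variables do not carry over. Pictures are saved under pics/ and viewed, at most 10 in all, crops included, and the job is handed in when it is done.

```bash
mkdir -p pics; ls
cat > h.py <<'E'
import numpy as np,cv2,json
from workcell import env
def shot(n,f):
    p,d=env.capture(n); cv2.imwrite(f'pics/{f}.png',p[...,::-1]); np.save(f'pics/{f}.npy',d); return p,d
def pix(n,f,u,v,dep=None):
    c=env.get_calibration(n); d=np.load(f'pics/{f}.npy')
    z=np.median(d[v-1:v+2,u-1:u+2]) if dep is None else dep
    return np.array(c['origin'])+np.array(c['rotation'])@np.array([(u-c['cx'])/c['fx']*z,(v-c['cy'])/c['fy']*z,z])
E
python3 - <<'E'
from h import *
s=env.get_state();print(s)
for n in('top','side'): shot(n,n+'0'); print(env.get_calibration(n))
E
```

```text
pics
{'time_s': 0.0, 'joint_pos': array([ 1.18305094e+00,  4.23825177e-01,  1.63068197e+00, -1.80435408e-05,
        1.08858457e+00, -1.90257528e-02]), 'qd': array([ 0.00165283,  0.00102548, -0.00071794,  0.00148354, -0.00276317,
        0.00065651]), 'effort': array([-2.13845575e-03, -5.57390106e+01, -2.81736302e+01,  5.83228552e-05,
        7.33446301e-03, -3.68127118e-06]), 'eef_pos': array([0.22505631, 0.5824992 , 0.23055862]), 'tool_rot': array([ 1.83313066e-01,  9.83054301e-01, -7.35696677e-04, -1.43569947e-04]), 'wrist_force': array([ 0.92383356,  0.61536121, -0.89965292]), 'moment': array([-0.0104905 ,  0.00612056,  0.01546558]), 'grasp_force': 0.0, 'gripper_width': 0.9992232323615114}
{'fx': 499.65309442095673, 'fy': 499.65309442095673, 'cx': 314.67080723531177, 'cy': 201.17566597626703, 'origin': array([0.32183117, 0.01340389, 1.40685219]), 'rotation': array([-0.69574498,  0.71296564, -0.06070519,  0.06272001])}
{'fx': 421.5115145462659, 'fy': 421.5115145462659, 'cx': 325.47480748057956, 'cy': 202.19860121890298, 'origin': array([ 0.00811339, -0.64157927,  1.02871306]), 'rotation': array([ 0.88248812, -0.30643306,  0.12565026, -0.33395435])}
```

View pics/top0.png

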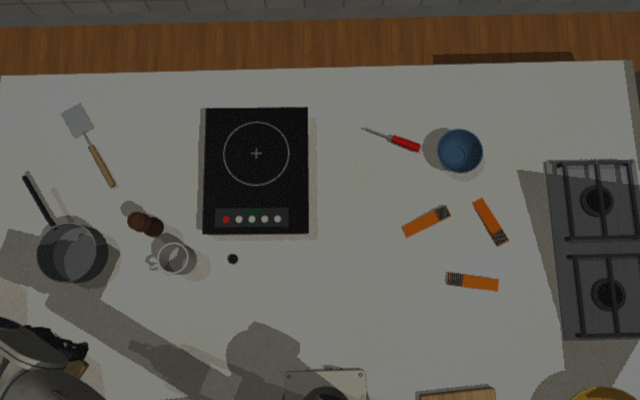

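View pics/side0.png

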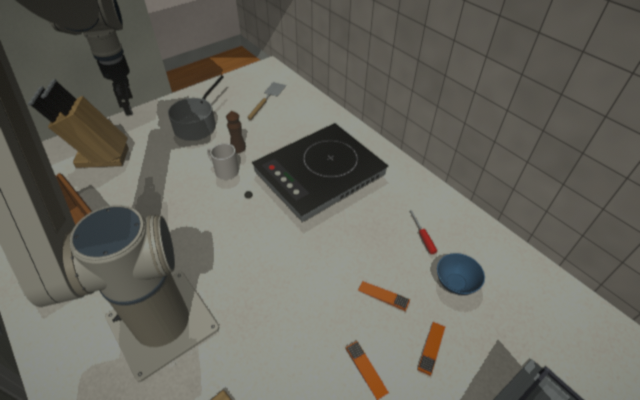

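The top view shows the hob with its corners near (204,108), (308,107), (308,234) and (203,234), and the red dot at (226,219). The short foot is therefore under the corner at (308,234). The leftmost shim is at (426,221), with its thin end at (403,231) and its heel at (443,213). In the side view the same shim is at (384,295).

```bash
cat >> h.py <<'E'
from scipy.spatial.transform import Rotation as R
def cloud(n,f,c=None):
    c=c or env.get_calibration(n); d=np.load(f'pics/{f}.npy'); v,u=np.mgrid[:400,:640]
    P=np.stack([(u-c['cx'])/c['fx']*d,(v-c['cy'])/c['fy']*d,d],-1)
    q=np.array(c['rotation']); M=R.from_quat(q).as_matrix() if q.size==4 else q
    return P@M.T+np.array(c['origin'])
E
python3 - <<'E'
from h import *
im=cv2.imread('pics/top0.png'); X=cloud('top','top0')
for u,v in((350,300),(256,170),(240,130),(300,215),(426,221),(443,213),(410,230)): print(u,v,X[v,u].round(4))
r,g,b=[im[...,i].astype(int) for i in(2,1,0)]
m=((X[...,2]>.045)&(X[...,2]<.075)); m[:, :195]=0; m[:,320:]=0; m[:100]=0;m[245:]=0
rect=cv2.minAreaRect(X[m][:,:2].astype(np.float32)); print('hob',m.sum(),rect,cv2.boxPoints(rect).round(4).tolist(),np.median(X[m][:,2]))
B=cv2.imread('pics/side0.png')
for n,f,I,box in(('top','top0',im,(398,200,456,242)),('side','side0',B,(352,276,414,314))):
    X=cloud(n,f); r,g,b=[I[...,i].astype(int) for i in(2,1,0)]
    x0,y0,x1,y1=box; w=np.zeros((400,640),bool); w[y0:y1,x0:x1]=1
    o=w&(r>110)&(b<r*.5); k=w&(X[...,2]>.006)&(r<110)
    ro=cv2.minAreaRect(X[o][:,:2].astype(np.float32)); ra=cv2.minAreaRect(X[o|k][:,:2].astype(np.float32))
    co,ck=X[o].mean(0),X[k].mean(0); print(n,o.sum(),k.sum(),'or',ro,'all',ra,co,ck,np.degrees(np.arctan2(*(co-ck)[1::-1])))
c1=cv2.resize(im[195:250,380:520],None,fx=5,fy=5,interpolation=2)
c2=cv2.resize(im[200:250,200:340],None,fx=5,fy=5,interpolation=2)
cv2.imwrite('pics/c1.png',np.vstack([c1,c2]))
E
```

```text
350 300 [ 0.2908 -0.0764  0.0011]
256 170 [0.6499 0.174  0.0659]
240 130 [0.7687 0.2196 0.0576]
300 215 [0.5221 0.0552 0.0622]
426 221 [ 0.5041 -0.2978  0.0094]
443 213 [ 0.5247 -0.3455  0.0159]
410 230 [ 0.4814 -0.254  -0.0047]
hob 13200 ((0.6546409130096436, 0.1765739619731903), (0.29087263345718384, 0.3617367148399353), 89.34578704833984) [[0.47209998965263367, 0.03319999948143959], [0.8338000178337097, 0.029100000858306885], [0.8371999859809875, 0.3199000060558319], [0.47540000081062317, 0.32409998774528503]] 0.06054925318943527
top 434 159 or ((0.4374931752681732, -0.16787654161453247), (0.03785426914691925, 0.4284019470214844), 27.489395141601562) all ((0.43756014108657837, -0.16831891238689423), (0.03864720091223717, 0.42915239930152893), 27.34488868713379) [ 0.49669106 -0.27973496  0.0138214 ] [ 0.52172962 -0.33612086  0.03998304] 113.94395590894601
side 408 154 or ((0.24958352744579315, -0.43598222732543945), (0.6194822192192078, 0.1362115442752838), 28.011507034301758) all ((0.24958352744579315, -0.43598222732543945), (0.6194822192192078, 0.1362115442752838), 28.011507034301758) [ 0.49725224 -0.28781728  0.01006398] [ 0.51866874 -0.35013701  0.02654209] 108.96555838380836
```

View pics/c1.png

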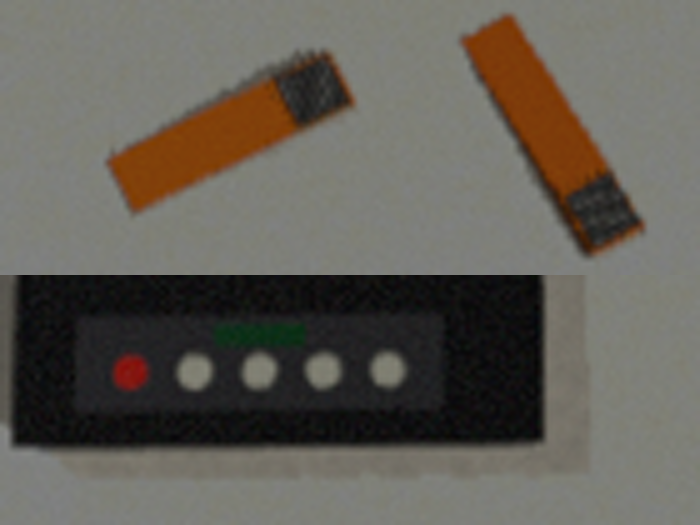

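The crop puts the shim's tip corners at (401.4,227) and (407,237.6), and its heel corners at (445.6,205.4) and (450.8,215.8). The hob's front right glass corner is at (308.6,233.6), on the side away from the red dot.

```bash
cat >> h.py <<'E'
def ray(n,u,v,z):
    c=env.get_calibration(n); q=np.array(c['rotation']); M=R.from_quat(q).as_matrix() if q.size==4 else q
    d=M@np.array([(u-c['cx'])/c['fx'],(v-c['cy'])/c['fy'],1]); o=np.array(c['origin']); return o+d*(z-o[2])/d[2]
def rel(p,yaw=None):
    "shift in present tool axes, then turn about tool so that it points down with tool y at yaw (deg, mod 180)"
    s=env.get_state(); T=R.from_quat(s['tool_rot']); print('shift',(T.inv().apply(np.array(p)-s['eef_pos'])).round(4),'pos',s['eef_pos'].round(4),'F',s['wrist_force'].round(2))
    if yaw is not None:
        for a in(yaw,yaw+180):
            a=np.radians(a); y=np.array([np.cos(a),np.sin(a),0]); z=np.array([0,0,-1.]); W=R.from_matrix(np.stack([np.cross(y,z),y,z],1))
            print('turn',(T.inv()*W).as_rotvec().round(4),'j6',s['joint_pos'][5].round(3))
E
python3 - <<'E'
from h import *
t=[ray('top',401.4,227,.002),ray('top',407,237.6,.002)]; h=[ray('top',445.6,205.4,.013),ray('top',450.8,215.8,.013)]
tm,hm=np.mean(t,0),np.mean(h,0); d=(tm-hm)[:2]; print(tm,hm,np.linalg.norm(d),np.degrees(np.arctan2(d[1],d[0])),np.linalg.norm(t[0]-t[1]),np.linalg.norm(h[0]-h[1]))
d/=np.linalg.norm(d); c=(tm+hm)[:2]/2; g=c-.05*d; print('centre',c,'grasp',g)
for u,v in((203,234),(308.6,233.6),(308,107),(205,108)): print(ray('top',u,v,.06))
a=np.degrees(np.arctan2(d[1],d[0]))-90
rel([*g,.2],a)
E
```

```text
[ 0.47451218 -0.23596405  0.002     ] [ 0.53166173 -0.36131726  0.013     ] 0.13776610491535107 114.50862740151237 0.03351937580343762 0.032517951445577786
centre [ 0.50308695 -0.29864065] grasp [ 0.52382846 -0.34413559]
[0.47694106 0.3189645  0.06      ]
[0.47100297 0.0329439  0.06      ]
[0.83087148 0.02676086 0.06      ]
[0.83545107 0.31862332 0.06      ]
shift [-0.6127 -0.7566  0.0317] pos [0.2251 0.5825 0.2306] F [ 0.    0.48 -0.48]
turn [-1.300e-03  5.000e-04  7.743e-01] j6 -0.019
turn [-6.0000e-04 -1.7000e-03 -2.3673e+00] j6 -0.019
```

```bash
r='[-0.0245,-0.0303,0,0,0,0]'; true
python3 -m handwheel '[[-0.0245,-0.0303,0,0,0,0],[-0.0245,-0.0303,0,0,0,0],[-0.0245,-0.0303,0,0,0,0],[-0.0245,-0.0303,0,0,0,0],[-0.0245,-0.0303,0,0,0,0],[-0.0245,-0.0303,0,0,0,0],[-0.0245,-0.0303,0,0,0,0],[-0.0245,-0.0303,0,0,0,0],[-0.0245,-0.0303,0,0,0,0],[-0.0245,-0.0303,0,0,0,0]]' 1.0
python3 -m handwheel '[[-0.0245,-0.0303,0,0,0,0],[-0.0245,-0.0303,0,0,0,0],[-0.0245,-0.0303,0,0,0,0],[-0.0245,-0.0303,0,0,0,0],[-0.0245,-0.0303,0,0,0,0],[-0.0245,-0.0303,0,0,0,0],[-0.0245,-0.0303,0,0,0,0],[-0.0245,-0.0303,0,0,0,0],[-0.0245,-0.0303,0,0,0,0],[-0.0245,-0.0303,0,0,0,0]]'
python3 -m handwheel '[[-0.0245,-0.0303,0,0,0,0],[-0.0245,-0.0303,0,0,0,0],[-0.0245,-0.0303,0,0,0,0],[-0.0245,-0.0303,0,0,0,0],[-0.0245,-0.0303,0,0,0,0]]'
python3 -m handwheel '[[0,0,0,0,0,0.11],[0,0,0,0,0,0.11],[0,0,0,0,0,0.11],[0,0,0,0,0,0.11],[0,0,0,0,0,0.11],[0,0,0,0,0,0.11],[0,0,0,0,0,0.11],[0,0,0,0,0,0]]' 0.6
python3 - <<'E'
from h import *
s=env.get_state(); print(s['time_s'],s['joint_pos'].round(3)); rel([.5238,-.3441,.1],24.5)
p,d=shot('wrist','w0'); print(env.get_calibration('wrist'))
E
```

```text
time_s: 0.93
eef_pos: [0.3445, 0.2102, 0.2313]
tool_rot: [0.183, 0.983, -0.0, 0.0]
wrist_force: [0.4, 0.0, -0.3]
gripper_width: 1.002
grasp_force: 0.0
time_s: 1.77
eef_pos: [0.4638, -0.161, 0.2311]
tool_rot: [0.184, 0.983, 0.0, -0.0]
wrist_force: [0.3, -0.0, 0.9]
gripper_width: 1.001
grasp_force: 0.0
time_s: 2.18
eef_pos: [0.5235, -0.3463, 0.2308]
tool_rot: [0.184, 0.983, 0.0, -0.0]
wrist_force: [1.2, 0.2, -0.3]
gripper_width: 0.999
grasp_force: 0.0
time_s: 2.85
eef_pos: [0.5232, -0.3442, 0.2309]
tool_rot: [0.541, 0.841, -0.0, -0.0]
wrist_force: [-0.1, -0.1, -1.2]
gripper_width: 0.603
grasp_force: 0.0
2.85 [-0.601  0.426  1.627 -0.     1.09  -1.029]
shift [-0.0002  0.0006  0.1309] pos [ 0.5232 -0.3442  0.2309] F [-0.15 -0.09 -1.21]
turn [-0.0005 -0.0008  0.0005] j6 -1.029
turn [ 1.2000e-03 -8.0000e-04 -3.1411e+00] j6 -1.029
{'fx': 334.8341593018124, 'fy': 334.8341593018124, 'cx': 316.72332926035835, 'cy': 202.83608871243862, 'mount': array([[-6.35890648e-04, -9.59040409e-01, -2.83268583e-01,
         7.28162618e-02],
       [ 9.99999382e-01, -8.68284571e-04,  6.94851976e-04,
        -1.10825832e-04],
       [-9.12348864e-04, -2.83267966e-01,  9.59040368e-01,
        -1.43198348e-01],
       [ 0.00000000e+00,  0.00000000e+00,  0.00000000e+00,
         1.00000000e+00]])}
```

View pics/w0.png

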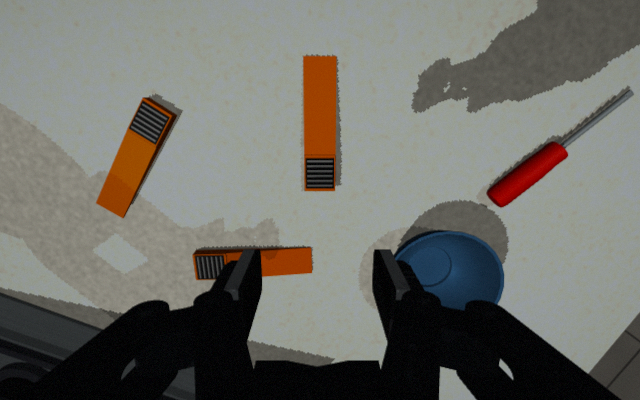

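The wrist view confirms the target shim. Its heel is centred near (320,173), about 3 mm towards tool +y, with the thin end pointing up the image (tool +x). The bowl at (450,270) and the second shim at (255,262) are both clear of the descent.

```bash
python3 -m handwheel '[[0,0.003,0.038,0,0,0],[0,0,0.038,0,0,0],[0,0,0.038,0,0,0],[0,0,0.038,0,0,0],[0,0,0.038,0,0,0],[0,0,0.02,0,0,0],[0,0,0.01,0,0,0],[0,0,0.006,0,0,0],[0,0,0,0,0,0]]'
python3 -m handwheel '[[0,0,0.001,0,0,0],[0,0,0,0,0,0],[0,0,0,0,0,0],[0,0,0,0,0,0],[0,0,0,0,0,0],[0,0,0,0,0,0]]' 0.0
```

```text
time_s: 3.65
eef_pos: [0.5262, -0.3431, 0.0048]
tool_rot: [0.538, 0.843, 0.0, -0.0]
wrist_force: [0.6, -0.0, -0.1]
gripper_width: 0.604
grasp_force: 0.0
time_s: 4.15
eef_pos: [0.5274, -0.3439, 0.0062]
tool_rot: [0.539, 0.842, -0.0, 0.002]
wrist_force: [-0.4, 0.7, 6.9]
gripper_width: 0.374
grasp_force: 60.3
```

```bash
python3 -m handwheel '[[0,0,-0.0018,0,0,0],[0,0,0,0,0,0]]'
python3 -m handwheel '[[0,0,0,0,0,0.11],[0,0,0,0,0,0.11],[0,0,0,0,0,0.11],[0,0,0,0,0,0.11],[0,0,0,0,0,0]]'
python3 - <<'E'
from h import *
rel([.5045,-.12,.006],-0.8)
E
```

```text
time_s: 4.32
eef_pos: [0.5266, -0.3434, 0.007]
tool_rot: [0.539, 0.842, -0.0, 0.001]
wrist_force: [-0.5, 0.7, -1.7]
gripper_width: 0.375
grasp_force: 59.5
time_s: 4.73
eef_pos: [0.5262, -0.3431, 0.0062]
tool_rot: [0.711, 0.703, 0.0, 0.0]
wrist_force: [-0.2, 0.2, -0.3]
gripper_width: 0.374
grasp_force: 59.6
shift [ 2.229e-01 -2.440e-02  2.000e-04] pos [ 0.5262 -0.3431  0.0062] F [-0.17  0.25 -0.33]
turn [0.0001 0.0001 0.0022] j6 -0.585
turn [-1.0000e-04  2.0000e-04 -3.1394e+00] j6 -0.585
```

```bash
python3 -m handwheel '[[0.022,-0.0024,0,0,0,0],[0.022,-0.0024,0,0,0,0],[0.022,-0.0024,0,0,0,0],[0.022,-0.0024,0,0,0,0],[0.022,-0.0024,0,0,0,0],[0.022,-0.0024,0,0,0,0],[0.022,-0.0024,0,0,0,0],[0.022,-0.0024,0,0,0,0],[0.022,-0.0024,0,0,0,0],[0.022,-0.0024,0,0,0,0]]'
python3 -m handwheel '[[0,0,0.0005,0,0,0],[0,0,0,0,0,0]]'
python3 - <<'E'
from h import *
s=env.get_state(); print(s['eef_pos'],s['tool_rot'])
p,d=shot('wrist','w1'); shot('top','top1'); shot('side','side1')
a=cv2.imread('pics/top1.png')[150:260,270:400]; b=cv2.imread('pics/side1.png')[120:300,240:420]
cv2.imwrite('pics/m1.png',np.hstack([cv2.resize(cv2.imread('pics/w1.png'),(480,300)),np.vstack([cv2.resize(a,(318,270)),])[:300] if 0 else cv2.resize(a,(318,300))]))
E
```

```text
time_s: 5.57
eef_pos: [0.5038, -0.122, 0.0062]
tool_rot: [0.709, 0.706, 0.0, 0.0]
wrist_force: [0.3, -0.6, -0.5]
gripper_width: 0.37
grasp_force: 59.5
time_s: 5.73
eef_pos: [0.504, -0.1214, 0.0062]
tool_rot: [0.708, 0.706, 0.0, -0.0]
wrist_force: [-2.0, 2.9, 5.0]
gripper_width: 0.375
grasp_force: 60.1
[ 0.5039724  -0.12137466  0.00615478] [ 7.07940111e-01  7.06272423e-01  1.32879622e-04 -2.14701192e-04]
```

View pics/m1.png

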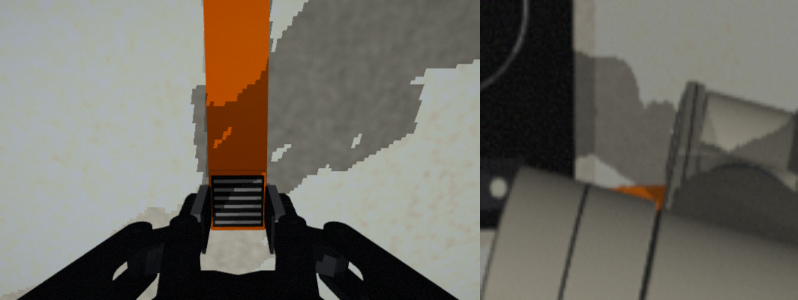

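The wrist view shows the shim held squarely, with the heel at about (238,203) and the wedge pointing straight ahead. The top view shows its tip just short of the hob's right side.

```bash
python3 -m handwheel '[[0,0,-0.0003,0,0,0],[0,0,0,0,0,0]]'
python3 -m handwheel '[[0.01,0,0,0,0,0],[0.01,0,0,0,0,0],[0.01,0,0,0,0,0],[0.005,0,0,0,0,0]]'
python3 -m handwheel '[[0.003,0,0,0,0,0],[0.003,0,0,0,0,0],[0.003,0,0,0,0,0]]'
python3 -m handwheel '[[0.003,0,0,0,0,0],[0.003,0,0,0,0,0],[0.003,0,0,0,0,0]]'
```

```text
time_s: 6.05
eef_pos: [0.5042, -0.123, 0.0061]
tool_rot: [0.709, 0.705, 0.0, 0.0]
wrist_force: [-0.7, 3.0, 3.8]
gripper_width: 0.372
grasp_force: 60.0
time_s: 6.38
eef_pos: [0.5046, -0.0867, 0.0062]
tool_rot: [0.709, 0.705, 0.0, 0.0]
wrist_force: [-0.5, -2.8, 4.3]
gripper_width: 0.371
grasp_force: 60.1
time_s: 6.63
eef_pos: [0.5047, -0.0783, 0.0062]
tool_rot: [0.71, 0.705, 0.0, 0.0]
wrist_force: [-0.2, -3.7, 5.2]
gripper_width: 0.374
grasp_force: 60.1
time_s: 6.88
eef_pos: [0.5047, -0.0695, 0.0061]
tool_rot: [0.71, 0.705, 0.0, 0.0]
wrist_force: [0.6, -3.2, 5.8]
gripper_width: 0.372
grasp_force: 60.2
```

```bash
python3 -m handwheel '[[0.003,0,-0.0003,0,0,0],[0.003,0,0,0,0,0],[0.003,0,0,0,0,0]]'
python3 -m handwheel '[[0.003,0,0,0,0,0],[0.003,0,0,0,0,0],[0.002,0,0,0,0,0]]'
python3 -m handwheel '[[0.002,0,0,0,0,0],[0.002,0,0,0,0,0]]'
python3 -m handwheel '[[0.002,0,0,0,0,0],[0.002,0,0,0,0,0]]'
```

```text
time_s: 7.13
eef_pos: [0.5044, -0.0604, 0.0062]
tool_rot: [0.71, 0.704, -0.0, -0.0]
wrist_force: [0.0, -2.6, 2.5]
gripper_width: 0.373
grasp_force: 59.9
time_s: 7.38
eef_pos: [0.5045, -0.0525, 0.0062]
tool_rot: [0.71, 0.704, -0.0, -0.0]
wrist_force: [-0.9, -2.8, 2.4]
gripper_width: 0.372
grasp_force: 59.9
time_s: 7.55
eef_pos: [0.5045, -0.0488, 0.0062]
tool_rot: [0.71, 0.704, -0.0, -0.0]
wrist_force: [-0.1, -1.8, 2.0]
gripper_width: 0.376
grasp_force: 59.8
time_s: 7.72
eef_pos: [0.5046, -0.0448, 0.0062]
tool_rot: [0.71, 0.704, -0.0, -0.0]
wrist_force: [0.3, -1.4, 2.9]
gripper_width: 0.37
grasp_force: 59.8
```

```bash
cat > ok.py <<'E'
import sys
from h import *
s=env.get_state(); f=s['wrist_force'][1]; print('y',s['eef_pos'].round(4),'F',s['wrist_force'].round(1)); sys.exit(f<float(sys.argv[1]))
E
python3 -m handwheel '[[0.001,0,0,0,0,0],[0.001,0,0,0,0,0]]' >/dev/null && python3 ok.py -3.8 &&
python3 -m handwheel '[[0.001,0,0,0,0,0],[0.001,0,0,0,0,0]]' >/dev/null && python3 ok.py -3.8 &&
python3 -m handwheel '[[0.001,0,0,0,0,0],[0.001,0,0,0,0,0]]' >/dev/null && python3 ok.py -3.8 &&
python3 -m handwheel '[[0.001,0,0,0,0,0],[0.001,0,0,0,0,0]]' >/dev/null && python3 ok.py -3.8 &&
python3 -m handwheel '[[0.001,0,0,0,0,0],[0.001,0,0,0,0,0]]' >/dev/null && python3 ok.py -3.8 &&
python3 -m handwheel '[[0.001,0,0,0,0,0],[0.001,0,0,0,0,0]]' >/dev/null && python3 ok.py -3.8 &&
python3 -m handwheel '[[0.001,0,0,0,0,0],[0.001,0,0,0,0,0]]' >/dev/null && python3 ok.py -3.8 &&
python3 -m handwheel '[[0.001,0,0,0,0,0],[0.001,0,0,0,0,0]]' >/dev/null && python3 ok.py -3.8
```

```text
y [ 0.5046 -0.0428  0.0062] F [ 1.2 -0.8  2.4]False
```

```bash
sed -i 's/sys.exit(f<float(sys.argv\[1\]))/sys.exit(int(f<float(sys.argv[1])))/' ok.py
python3 -m handwheel '[[0.001,0,0,0,0,0],[0.001,0,0,0,0,0]]' >/dev/null && python3 ok.py -3.8 &&
python3 -m handwheel '[[0.001,0,0,0,0,0],[0.001,0,0,0,0,0]]' >/dev/null && python3 ok.py -3.8 &&
python3 -m handwheel '[[0.001,0,0,0,0,0],[0.001,0,0,0,0,0]]' >/dev/null && python3 ok.py -3.8 &&
python3 -m handwheel '[[0.001,0,0,0,0,0],[0.001,0,0,0,0,0]]' >/dev/null && python3 ok.py -3.8 &&
python3 -m handwheel '[[0.001,0,0,0,0,0],[0.001,0,0,0,0,0]]' >/dev/null && python3 ok.py -3.8 &&
python3 -m handwheel '[[0.001,0,0,0,0,0],[0.001,0,0,0,0,0]]' >/dev/null && python3 ok.py -3.8 &&
python3 -m handwheel '[[0.001,0,0,0,0,0],[0.001,0,0,0,0,0]]' >/dev/null && python3 ok.py -3.8 &&
python3 -m handwheel '[[0.001,0,0,0,0,0],[0.001,0,0,0,0,0]]' >/dev/null && python3 ok.py -3.8
```

```text
y [ 0.5046 -0.0409  0.0062] F [ 0.6 -1.2  1.4]
y [ 0.5046 -0.0389  0.0062] F [-0.5 -0.8  1.8]
y [ 0.5046 -0.0368  0.0062] F [-0.4 -0.8  1.7]
y [ 0.5047 -0.0348  0.0062] F [-0.3 -1.7  2. ]
y [ 0.5047 -0.0328  0.0062] F [-0.7 -0.8  0.9]
y [ 0.5047 -0.0308  0.0062] F [-0.  -1.6  1.5]
y [ 0.5047 -0.0288  0.0062] F [-1.2 -0.3  0.8]
y [ 0.5047 -0.0269  0.0062] F [-0.1 -0.6  0.2]
```

```bash
python3 -m handwheel '[[0.001,0,0,0,0,0],[0.001,0,0,0,0,0]]' >/dev/null && python3 ok.py -3 &&
python3 -m handwheel '[[0.001,0,0,0,0,0],[0.001,0,0,0,0,0]]' >/dev/null && python3 ok.py -3 &&
python3 -m handwheel '[[0.001,0,0,0,0,0],[0.001,0,0,0,0,0]]' >/dev/null && python3 ok.py -3 &&
python3 -m handwheel '[[0.001,0,0,0,0,0],[0.001,0,0,0,0,0]]' >/dev/null && python3 ok.py -3 &&
python3 -m handwheel '[[0.001,0,0,0,0,0],[0.001,0,0,0,0,0]]' >/dev/null && python3 ok.py -3 &&
python3 -m handwheel '[[0.001,0,0,0,0,0],[0.001,0,0,0,0,0]]' >/dev/null && python3 ok.py -3 &&
python3 -m handwheel '[[0.001,0,0,0,0,0],[0.001,0,0,0,0,0]]' >/dev/null && python3 ok.py -3 &&
python3 -m handwheel '[[0.001,0,0,0,0,0],[0.001,0,0,0,0,0]]' >/dev/null && python3 ok.py -3
```

```text
y [ 0.5047 -0.0249  0.0062] F [-0.9 -0.6  0.9]
y [ 0.5048 -0.0228  0.0062] F [-0.3 -0.7  0.9]
y [ 0.5048 -0.0209  0.0062] F [-0.3 -0.4 -0.9]
y [ 0.5048 -0.0189  0.0062] F [ 1.  -0.6 -0.1]
y [ 0.5048 -0.0168  0.0062] F [-0.2 -0.1 -0.5]
y [ 0.5048 -0.0149  0.0062] F [ 0.5 -1.6 -0. ]
y [ 0.5049 -0.0131  0.0062] F [-0.4 -5.3 -0.9]
```

```bash
python3 -m handwheel '[[0,0,0,0,0,0]]' >/dev/null; python3 ok.py -9 ; python3 -m handwheel '[[0,0,0,0,0,0]]' >/dev/null; python3 ok.py -9
```

```text
y [ 0.5049 -0.013   0.0062] F [ 0.1 -2.4  0.2]
y [ 0.5048 -0.013   0.0062] F [-0.3 -1.4  0.5]
```

```bash
python3 -m handwheel '[[0.0006,0,0,0,0,0]]' >/dev/null; python3 ok.py -4.8 && python3 -m handwheel '[[0.0006,0,0,0,0,0]]' >/dev/null&& python3 ok.py -4.8 && python3 -m handwheel '[[0.0006,0,0,0,0,0]]' >/dev/null && python3 ok.py -4.8 && python3 -m handwheel '[[0.0006,0,0,0,0,0]]' >/dev/null && python3 ok.py -4.8; python3 -m handwheel '[[0,0,0,0,0,0]]' >/dev/null; python3 ok.py -9
```

```text
y [ 0.5048 -0.0127  0.0062] F [-0.4 -6.3  0.4]
y [ 0.5048 -0.0126  0.0062] F [-0.7 -5.1 -1. ]
```

```bash
python3 -m handwheel '[[0,0,0,0,0,0]]' >/dev/null; python3 ok.py -9 ; python3 -m handwheel '[[0,0,0,0,0,0]]' >/dev/null; python3 ok.py -9
```

```text
y [ 0.5049 -0.0126  0.0062] F [-0.6 -5.1  0.4]
y [ 0.5049 -0.0126  0.0062] F [-0.6 -5.2 -0.9]
```

```bash
python3 -m handwheel '[[0,0,0,0,0,0],[0,0,0,0,0,0],[0,0,0,0,0,0]]' 0.6
python3 -m handwheel '[[0,0,-0.02,0,0,0],[0,0,-0.04,0,0,0],[0,0,-0.04,0,0,0],[0,0,-0.03,0,0,0],[0,0,0,0,0,0]]'
python3 -m handwheel '[[0,0,0,0,0,0],[0,0,0,0,0,0],[0,0,0,0,0,0]]' 0.0
python3 - <<'E'
from h import *
shot('top','top2'); shot('side','side2'); rel([.507,.068,.075])
cv2.imwrite('pics/s2.png',cv2.resize(cv2.imread('pics/side2.png')[120:260,230:430],(800,560)))
E
```

```text
time_s: 11.13
eef_pos: [0.5049, -0.0121, 0.0063]
tool_rot: [0.71, 0.704, 0.0, -0.0]
wrist_force: [-1.0, -0.8, -0.4]
gripper_width: 0.601
grasp_force: 0.0
time_s: 11.55
eef_pos: [0.5086, -0.0122, 0.142]
tool_rot: [0.71, 0.704, 0.003, 0.004]
wrist_force: [0.8, 0.1, 0.4]
gripper_width: 0.601
grasp_force: 0.0
time_s: 11.8
eef_pos: [0.5038, -0.0122, 0.135]
tool_rot: [0.71, 0.704, -0.001, -0.001]
wrist_force: [-0.8, 0.8, 0.6]
gripper_width: 0.18
grasp_force: 0.0
shift [0.0803 0.0027 0.0598] pos [ 0.5038 -0.0122  0.1348] F [ 0.82  1.   -0.68]
```

View pics/s2.png

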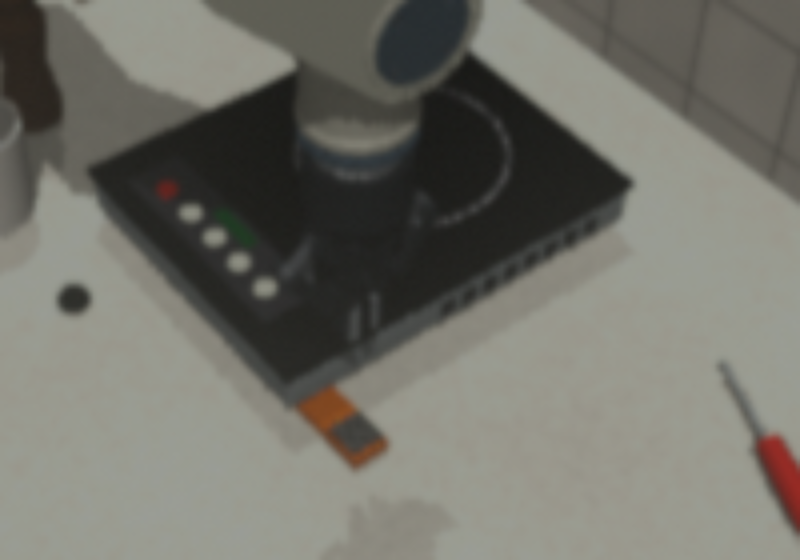

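The side view shows the released shim at (345,430), its wedge running under the hob's front right corner. The hob hasn't moved.

```bash
python3 -m handwheel '[[0.03,0.001,0,0,0,0],[0.03,0.001,0.01,0,0,0],[0.02,0.001,0.02,0,0,0],[0,0,0.02,0,0,0],[0,0,0.008,0,0,0],[0,0,0,0,0,0]]'
python3 -m handwheel '[[0,0,0.004,0,0,0],[0,0,0,0,0,0]]'
```

```text
time_s: 12.4
eef_pos: [0.5064, 0.0675, 0.0756]
tool_rot: [0.71, 0.704, -0.002, -0.002]
wrist_force: [0.1, -0.9, 0.8]
gripper_width: 0.002
grasp_force: 0.0
time_s: 12.57
eef_pos: [0.5086, 0.0671, 0.0741]
tool_rot: [0.71, 0.704, -0.0, -0.0]
wrist_force: [-0.0, -0.2, 0.6]
gripper_width: -0.0
grasp_force: 0.0
```

```bash
cat > okz.py <<'E'
import sys
from h import *
s=env.get_state(); f=s['wrist_force'][2]; print(s['time_s'].__round__(2),s['eef_pos'].round(4),'F',s['wrist_force'].round(1)); sys.exit(int(f>float(sys.argv[1])))
E
python3 -m handwheel '[[0,0,0.005,0,0,0],[0,0,0.003,0,0,0],[0,0,0,0,0,0]]' >/dev/null; python3 okz.py 3 &&
python3 -m handwheel '[[0,0,0.0015,0,0,0],[0,0,0,0,0,0]]' >/dev/null && python3 okz.py 3 &&
python3 -m handwheel '[[0,0,0.0015,0,0,0],[0,0,0,0,0,0]]' >/dev/null && python3 okz.py 3 &&
python3 -m handwheel '[[0,0,0.001,0,0,0],[0,0,0,0,0,0]]' >/dev/null && python3 okz.py 3 &&
python3 -m handwheel '[[0,0,0.001,0,0,0],[0,0,0,0,0,0]]' >/dev/null && python3 okz.py 3 &&
python3 -m handwheel '[[0,0,0.001,0,0,0],[0,0,0,0,0,0]]' >/dev/null && python3 okz.py 3 &&
python3 -m handwheel '[[0,0,0.001,0,0,0],[0,0,0,0,0,0]]' >/dev/null && python3 okz.py 3
```

```text
12.82 [0.5085 0.0673 0.0661] F [-0.8  0.3 -0.6]
12.98 [0.5086 0.0675 0.0648] F [-0.9  0.6 -0.2]
13.15 [0.5085 0.0676 0.0632] F [ 0.2 -0.9 -0.7]
13.32 [0.5085 0.0676 0.0621] F [ 0.3 -0.  -0.1]
13.48 [0.5084 0.0676 0.0611] F [ 0.3 -0.  -0. ]
13.65 [0.5085 0.0676 0.0601] F [-0.2 -0.3 -0.7]
13.82 [0.5086 0.0676 0.06  ] F [-3.7 -0.3 10.2]
```

```bash
python3 -m handwheel '[[0,0,0.0003,0,0,0],[0,0,0,0,0,0]]' >/dev/null; python3 okz.py 30 
python3 -m handwheel '[[0,0,0,0,0,0],[0,0,0,0,0,0],[0,0,0,0,0,0],[0,0,0,0,0,0]]' >/dev/null; python3 okz.py 30
python3 -m handwheel '[[0,0,0,0,0,0],[0,0,0,0,0,0],[0,0,0,0,0,0],[0,0,0,0,0,0]]' >/dev/null; python3 okz.py 30
```

```text
13.98 [0.5086 0.0676 0.0599] F [-3.2 -1.3 13.3]
14.32 [0.5086 0.0676 0.0599] F [-2.7 -0.9 11.9]
14.65 [0.5086 0.0676 0.0599] F [-3.4 -1.  13.9]
```

```bash
python3 -m handwheel '[[0,0,-0.01,0,0,0],[0,0,-0.03,0,0,0],[0,0,-0.04,0,0,0],[0,0,-0.04,0,0,0],[0,0,-0.03,0,0,0],[-0.03,0,0,0,0,0],[-0.04,0,0,0,0,0],[-0.04,0,0,0,0,0],[-0.04,0,0,0,0,0],[0,0,0,0,0,0]]'
python3 - <<'E'
from h import *
im,_=shot('top','top3'); shot('side','side3'); X=cloud('top','top3')
m=((X[...,2]>.045)&(X[...,2]<.075)); m[:, :195]=0; m[:,320:]=0; m[:100]=0;m[245:]=0
print(cv2.minAreaRect(X[m][:,:2].astype(np.float32)))
a=cv2.imread('pics/side0.png')[130:190,240:300].astype(float);b=cv2.imread('pics/side3.png')[130:190,240:300].astype(float);print(abs(a-b).mean())
cv2.imwrite('pics/s3.png',np.hstack([cv2.resize(cv2.imread('pics/side3.png')[120:260,230:430],(400,280)),cv2.resize(cv2.imread('pics/top3.png')[90:280,200:470],(398,280))]))
E
```

```text
time_s: 15.48
eef_pos: [0.5074, -0.0878, 0.2097]
tool_rot: [0.711, 0.703, -0.0, 0.001]
wrist_force: [0.2, -0.0, 0.6]
gripper_width: 0.002
grasp_force: 0.0
((0.6550641655921936, 0.17692600190639496), (0.2912191152572632, 0.3622379004955292), 89.41439056396484)
11.35388888888889
```

View pics/s3.png

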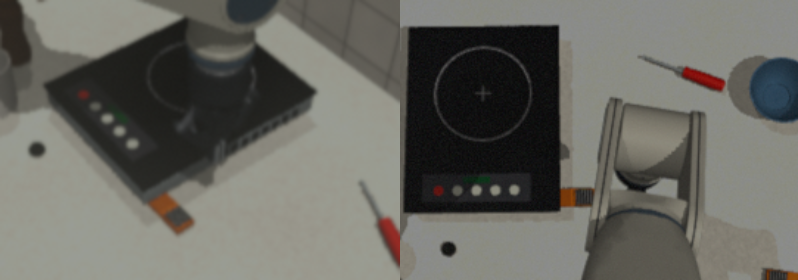

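The hob has moved by less than 1 mm. The shim sits at (170,212) in the side crop and (575,197) in the top crop, under the corner, and the robot is clear of everything.

```bash
python3 -c "
from workcell import env
print(env.finish_job())"
```

```text
the job is handed in; nothing more can be done
None
```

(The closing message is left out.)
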